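Draw a ball for the reading club and present it in the dish

TASK

Draw a ball for the reading club: twist the knob of the ball dispenser clockwise to its stop so that the ball rolls down the chute into the dish, then let go of the knob so that it springs back. Once the ball has come to rest, take the dish by its bow handle, lift it level to about 10 cm above where it stood, and turn it a quarter turn (either way), so that the bar of the handle, which lay across the chute, lies along the line of the chute and the children at the ends of the table can see in. Keep the ball in the middle all the while, leave the other things on the table where they are, and finish still holding the dish there, level and still.

Things in the scene. Friction and masses are not known exactly. Their poses are not given: they have to be found in the camera images.
- dispenser: Ball dispenser fixed to the table: wooden base 8 mm thick, aluminium chute. Origin at table height under the middle of its round front (150 mm across) where the dish stands; x points from the dish along the chute to its raised end (away from the robot), y left, z up. The base reaches x = 228 mm. All but the knob is lower than 113 mm.
- chute_lip (a point): Lower end of the chute, at dispenser x = 74, y = 0, 50 mm above the table, axes as the dispenser. The chute rises from here along x at 13 degrees to x = 222 mm, 36 mm wide inside, walls 8 mm high. The lip is 7 mm outside the dish's rim and higher, so the dish can be lifted straight up.
- knob (a joint): Turn of the spring-return knob, rad: 0 at rest, grows clockwise seen from above, stop at 1.35. The spring resists with 0.02 N m at 0, 0.09 N m at the stop, and turns it back to 0 when let go. A steel blade on its shaft lies across the chute before the ball at 0 and swings down-chute out of the way; held at the stop, the ball passes within about 1 s.
- knob_grip (a point): Point on the knob's vertical axis, at dispenser x = 165, y = 36 mm, 120 mm above the table; grip it from above. The grip is a black bar 46 mm long (along this point's x axis), 12 mm wide, top at 130 mm, foot at 106 mm, on a disc 38 mm across. At rest the bar is parallel to the dispenser's x axis; it is rigid with the knob's turn.
- dish: Loose round aluminium dish 134 mm across, about 0.22 kg, standing on the dispenser's base. Origin at the middle of the underside of its foot, z up. Conical floor, rising at 12 degrees to a steep rim 34 mm high. A bow of 8 mm rod rises from the rim at its +y and -y sides to a grip bar over the middle. At the start its y axis (the bar) lies across the chute within 0.05 rad.
- dish_grip (a point): Middle of the dish's wooden grip bar, 122 mm above the underside of the dish. The bar is 60 mm long along the dish's y axis, 12 mm wide and 16 mm high; pinch it across its width from above.
- dish_mid (a point): Middle of the dish's floor, 6 mm above the underside of its foot.
- ball_center (a point): Centre of the wooden ball, 30 mm in diameter, about 40 g. It starts on the chute behind the knob's blade; lying in the middle of the dish its centre is 15 mm above the floor of the dish.
- pencil_cup: Bystander: grey pencil cup with coloured pencils, 77 mm across, 169 mm tall; origin under its middle. Leave it alone.
- tape_roll: Bystander: roll of beige tape lying flat, 104 mm across, 25 mm high; origin under its middle. Leave it alone.
- label_roll: Bystander: roll of labels standing on its end, 68 mm across, 40 mm high; origin under its middle. Leave it alone.
- peg_rack: Bystander: grey moulded label rack, 30x75 mm, 57 mm high; origin under its middle. Leave it alone.
- carton: Bystander: small taped cardboard carton, 75x85 mm, 85 mm high; origin under its middle. Leave it alone.

How it is judged (in metres and radians):
On the way, in this order (a step that is already met when the one before it is completed fails the run):
1. the knob is held at its stop (value of joint knob above 1.25 rad), for 0.2 s.
2. the knob is let go and back at rest, and the ball lies still in the middle of the dish, which still stands on the dispenser (value of joint knob below 0.1 rad and contact force between the fingers and knob below 0.1 N and height (world z) of dish below 0.02 m and horizontal distance between ball_center and dish_mid below 0.02 m and distance between ball_center and dish_mid below 0.03 m and linear speed of ball below 0.03 m/s), for 0.3 s.
3. the dish is lifted, level, with the ball in the middle (height (world z) of dish between 0.068 and 0.26 m and contact force between the fingers and dish above 1 N and contact force between dish and dispenser below 0.1 N and angle between dish's own z axis and vertical below 0.12 rad and distance between ball_center and dish_mid below 0.03 m), for 0.1 s.
At the end, for the whole second after the job is handed in: The fingers hold the dish with its underside 68 to 260 mm above the table, touching nothing else, still, tilted less than 0.12 rad, its grip bar within 0.17 rad of the line of the chute; the ball lies in the dish within 20 mm of its middle; the knob is back at rest (all of step 3 and horizontal distance between ball_center and dish_mid below 0.02 m and angle between the y axis of dish and the x axis of dispenser, either way round below 0.17 rad and linear speed of dish below 0.03 m/s and angular speed of dish below 0.15 rad/s and value of joint knob below 0.1 rad); the arm keeps its last pose, push and grip.
It fails at once if the ball fell outside the dish (height (world z) of ball_center below 0.018 m).
It fails at once if the dish was tipped by more than 0.25 rad (angle between dish's own z axis and vertical above 0.25 rad).
It fails at once if the ball strayed more than 30 mm from the middle of the lifted dish (height (world z) of dish above 0.02 m and horizontal distance between ball_center and dish_mid above 0.03 m).
It fails at once if a bystander was moved by more than 25 mm (distance of any of pencil_cup, tape_roll, label_roll, peg_rack, carton from where it was at the start of the episode above 0.025 m).
It also fails if it takes over 61 s, if anything falls off the work surface, if the arm or the gripper's body presses on something with over 40 N, if the wrist force passes 120 N, or if a joint passes its speed limit or range.

ROBOT

A 6-joint arm with a two-finger parallel gripper is mounted at the origin on a cart in front of the work surface, level with it; the furniture and walls round the work are solid. World frame = base frame: x ahead of the robot, y to its left, z up, the work surface at z = 0. Lengths are in mm, angles in rad, forces in N, time in s.
With the tool pointing down it reaches from about 275 to 750 mm from the base axis. Payload 10.2 kg.
Tool frame: the origin (TCP) lies at the very end of the fingers, on their centre line; the grasp point (between the pads) lies 19 mm behind it; z points along the fingers, y is the line along which they close (so a half turn about z gives the same grasp; the last joint's range is limited). The gripper opens to 85 mm and grips with 20 to 120 N. Pads are 22 mm wide; open, the fingers measure 114 mm over their backs; the gripper's body (76 mm by 85 mm) begins 54 mm behind the grasp point. The pads swing forward as they close: fully open they stand 13 mm farther back than shut.
Start: joints at [0.989, 0.313, 1.498, -0, 1.331, -0.223], TCP at [184.367, 491.569, 195.494] pointing down, gripper open.
Joint ranges: [-2.94, 2.94], [-0.97, 2.17], [0.19, 2.56], [-1.23, 4.37], [0.02, 3.11], [-2.88, 2.88]. Speed limits (rad/s): [2.39, 2.39, 3.01, 3.14, 3.14, 3.14].

INTERFACE

Orientations are given as a unit quaternion [w, x, y, z].
In Python, from rig import * gives the robot as it stands. The module is installed in compiled form; this text tells all that it offers.
- The arm moves only by the shell command python3 -m crank 'ROWS' [FORCE]. ROWS is JSON, a list that holds one entry, the list of rows, each a list of 7 numbers: the shift along the tool's x, y, z in units of 25 mm (1.0 is 25 mm), then the turn, a rotation vector about the tool's x, y, z in units of 8 degrees (1.0 is 8 degrees), then the finger opening in mm, from 0 to 85.4. A call has exactly 8 rows; each row shifts and turns the commanded pose from where the row before left it, along the tool's axes as they then stand; what a row does not reach is not made up. A row lasts 1/10 s, in which the tool goes at most 50 mm and 8.59 degrees, less where a joint would pass 70% of its speed; a pose out of reach is approached as far as the arm can. A call is refused whole if a number of a shift passes 1 or a number of a turn 1, either way. A call with a gripper value outside its range is refused whole. The fingers move at their own pace and stop on an object; FORCE is the grip in N (left out, the last holds). Time passes only in rows, so rows that do not move let the fingers close, or fill a call up. It gives the time, the measured TCP pose, the force, the opening and the grip force at its end, in the units of the state.
- sense(): the state, without advancing time (a new reading comes with each control period).
- capture(name): name is "scene" or "top" or "wrist"; returns the picture (384x512x3 uint8, blue, green, red); there is no depth.
- camera_model(name): a dict with "fx", "fy", "cx", "cy" (pixels), "k1" (the pictures are not rectified: a ray, as slopes to the right and down, at radius r is drawn at 1 + k1 r^2 times it, then the intrinsics apply), "world_from_camera" (4x4, takes a point from camera to world coordinates); the wrist camera has in their place "T_tool_cam" (4x4, takes a point from camera to tool coordinates, whose origin is the TCP and whose axes are the flange's). Camera axes: x right, y up, looking along -z (the intrinsics and any distortion apply to the point x, -y, -z); pixel columns grow to the right and rows downward; lengths in mm; the calibration is good to about 2 mm. A picture is of the moment at which its call begins: read the wrist's pose just before it. camera_model takes no time and is no camera call.
- finish_job(): hands the job in; it is judged then, once.
The state is a dict: "time_s": time; "joints": joint angles; "dq": joint speeds; "tau": joint torques, N m; "eef_pos": TCP position; "ee_rot": TCP orientation; "force": force on the tool from outside, world axes, zero at the start; "wrist_torque": the same for the moment, N m; "grip_width": opening from 0.0 (shut) to 1.0 (fully open); "grip_force": force on a finger pad.
Only numpy, scipy, OpenCV 4.12 (cv2) and the standard library are available. Lean on these libraries where they do the work, as an engineer would, in place of code of your own. Each camera call takes 0.05 s, during which the arm holds its last target. There are 200 camera calls.

## Working session

There is one attempt and no reset: what is moved stays moved. The work goes in short steps, Python scripts to look and compute and a shell command to move; the robot and the scene stay as the last step left them, time stands still between calls to the robot, and variables do not carry over. Pictures are saved under pics/ and viewed, at most 13 in all, crops included, and the job is handed in when it is done.

```bash
mkdir -p pics; cat > h.py <<'E'
from rig import *
import numpy as np, cv2
from scipy.spatial.transform import Rotation as R
def pose():
    s=sense(); q=s["ee_rot"]; T=np.eye(4); T[:3,:3]=R.from_quat([q[1],q[2],q[3],q[0]]).as_matrix(); T[:3,3]=s["eef_pos"]; return T
def cam(name,T=None):
    m=camera_model(name)
    W=np.array(m["world_from_camera"]) if "world_from_camera" in m else (pose() if T is None else T)@np.array(m["T_tool_cam"])
    return m,W
def ray(name,uv,T=None):
    m,W=cam(name,T); d=np.array([(uv[0]-m["cx"])/m["fx"],(uv[1]-m["cy"])/m["fy"]])
    s=d.copy()
    for _ in range(20): s=d/(1+m["k1"]*(s@s))
    v=W[:3,:3]@np.array([s[0],-s[1],-1]); return W[:3,3],v/np.linalg.norm(v)
def onz(name,uv,z,T=None):
    o,v=ray(name,uv,T); return o+v*(z-o[2])/v[2]
def proj(name,p,T=None):
    m,W=cam(name,T); c=np.linalg.inv(W)@np.r_[p,1]; s=np.array([c[0],-c[1]])/-c[2]
    s=s*(1+m["k1"]*(s@s)); return s*[m["fx"],m["fy"]]+[m["cx"],m["cy"]]
def meet(a,b):
    (o1,v1),(o2,v2)=a,b
    t=np.linalg.lstsq(np.c_[v1,-v2],o2-o1,rcond=None)[0]
    p,q=o1+t[0]*v1,o2+t[1]*v2; return (p+q)/2,np.linalg.norm(p-q)
E
python3 - <<'E'
from h import *
T=pose(); np.save("T0.npy",T)
for n in["scene","top","wrist"]:
    im=capture(n); cv2.imwrite(f"pics/{n}0.png",im)
    m,W=cam(n,T); print(n,m["fx"],m["k1"],W.round(2).tolist())
print(T.round(3),sense())
a=[cv2.imread(f"pics/{n}0.png") for n in["scene","top"]]
for n,i in zip(["s","t"],a): cv2.imwrite(f"pics/{n}0b.png",cv2.resize(i,(800,600),interpolation=cv2.INTER_CUBIC))
E
```

```text
scene 429.8615625477396 -0.1378286678648801 [[0.79, 0.27, -0.55, -154.36], [-0.61, 0.35, -0.71, -903.5], [-0.0, 0.9, 0.45, 679.46], [0.0, 0.0, 0.0, 1.0]]
top 375.1186841684577 -0.0023209829157814664 [[-0.02, 0.99, -0.11, 412.74], [-1.0, -0.02, 0.01, 25.22], [0.01, 0.11, 0.99, 1160.57], [0.0, 0.0, 0.0, 1.0]]
wrist 311.57408752420423 -0.03849435895773664 [[0.35, -0.9, -0.27, 115.71], [0.94, 0.34, 0.1, 518.72], [-0.0, -0.29, 0.96, 373.25], [0.0, 0.0, 0.0, 1.0]]
[[-9.36000e-01  3.51000e-01 -1.00000e-03  1.84215e+02]
 [ 3.51000e-01  9.36000e-01 -1.00000e-03  4.91302e+02]
 [ 0.00000e+00 -1.00000e-03 -1.00000e+00  1.94945e+02]
 [ 0.00000e+00  0.00000e+00  0.00000e+00  1.00000e+00]] {'time_s': 0.15, 'joints': array([ 9.88607755e-01,  3.13281355e-01,  1.49821112e+00,  6.07290502e-05,
        1.33102284e+00, -2.23413871e-01]), 'dq': array([ 0.00070921, -0.00236131, -0.00263741, -0.00049446,  0.00060695,
       -0.00029684]), 'tau': array([ 2.12163934e-03, -4.12370324e+01, -2.59793973e+01, -1.56093151e-04,
        3.25402922e-03,  4.16278101e-05]), 'eef_pos': array([184.22485683, 491.39119015, 195.10645903]), 'ee_rot': array([-2.07972719e-04,  1.78433878e-01,  9.83951796e-01, -4.12848721e-04]), 'force': array([ 0.11294925, -0.59071373, -0.91055398]), 'wrist_torque': array([-0.02200993, -0.01346648, -0.00070067]), 'grip_force': 0.0, 'grip_width': 0.998278402545654}
```

View pics/s0b.png

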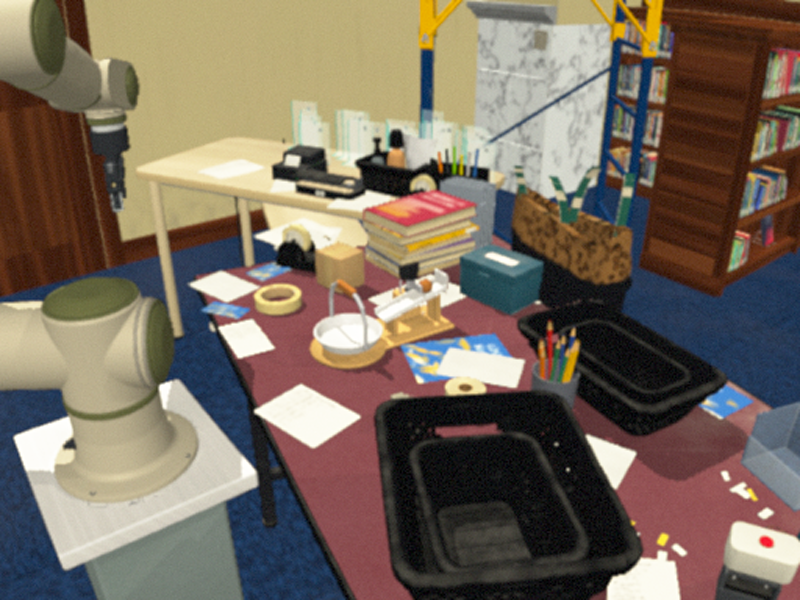

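View pics/t0b.png

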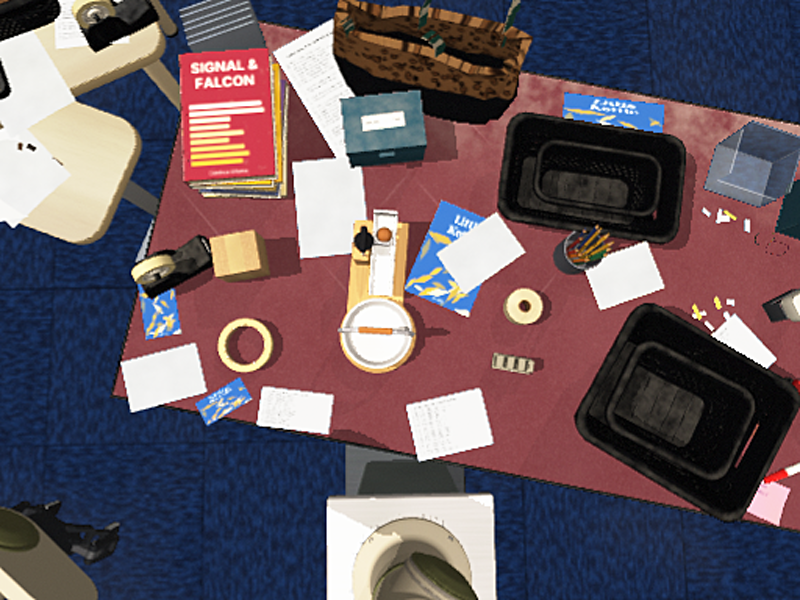

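The scene view shows the dish at about (347,335) of 800x600, its orange bar at (345,287) and the chute rising behind it. In the top view the bar is at (375,330), the black knob at (363,240) and the ball at (384,234). The carton, tape, labels, rack and cup are clear of the dispenser.

```bash
python3 - <<'E'
from h import *
t=cv2.imread("pics/top0.png"); s=cv2.imread("pics/scene0.png")
a=t[125:245,205:285]; b=s[165:245,190:300]
A=cv2.resize(a,(400,600),interpolation=cv2.INTER_CUBIC); B=cv2.resize(b,None,fx=3.6,fy=3.6,interpolation=cv2.INTER_CUBIC)
c=np.zeros((600,800,3),np.uint8); c[:,:400]=A; c[:B.shape[0],402:402+B.shape[1]]=B[:,:398]; cv2.imwrite("pics/crop0.png",c)
for n,im,(x0,y0,x1,y1) in[("top",t,(205,125,285,245)),("scene",s,(190,165,300,245))]:
    h=cv2.cvtColor(im,cv2.COLOR_BGR2HSV)
    for lab,lo,hi in[("orange",(5,120,90),(16,255,255)),("black",(0,0,0),(180,255,50)),("white",(0,0,150),(180,60,255)),("wood",(13,70,120),(28,255,255))]:
        m=cv2.inRange(h,lo,hi); k=np.zeros_like(m);k[y0:y1,x0:x1]=m[y0:y1,x0:x1]
        nn,_,st,ce=cv2.connectedComponentsWithStats(k)
        for i in range(1,nn):
            if st[i,4]>12: print(n,lab,st[i],ce[i].round(2))
E
```

```text
top orange [255 142  12  71  90] [260.06 176.6 ]
top orange [241 146  10   8  65] [245.69 149.58]
top orange [224 159  14  12  56] [231.36 166.18]
top orange [230 209  21   5  76] [240.16 211.08]
top orange [254 214  13  22  28] [261.   225.61]
top black [227 145  12  17 123] [232.63 153.37]
top white [205 125  30  39 937] [217.03 141.98]
top white [236 134  19  56 731] [244.76 163.37]
top white [269 155   6  11  16] [271.06 159.88]
top white [280 159   5  12  37] [282.62 163.54]
top white [265 182   8   5  16] [268.19 184.12]
top white [274 184  11   6  38] [279.53 186.79]
top white [ 216  191   48   45 1504] [240.63 213.03]
top wood [226 141  13  11  90] [231.78 144.56]
top wood [ 218  143   48   96 1053] [242.26 184.03]
top wood [242 145   7   9  36] [244.78 149.36]
top wood [275 148  10   8  42] [279.95 151.57]
top wood [261 172  22  11  59] [271.22 177.25]
top wood [268 181  16   8  42] [275.29 184.95]
top wood [229 209  22   5  75] [239.4  210.96]
scene orange [215 178  14  13  94] [221.01 183.99]
scene orange [269 179   7   8  39] [272.31 182.28]
scene orange [281 200  10  12 
[... 364 characters left out ...]
218.1]
scene white [259 216  41  28 453] [285.62 231.33]
scene white [271 223   8   4  15] [274.07 224.73]
scene white [265 240   7   5  20] [267.95 242.05]
scene wood [202 165  31  25 602] [217.68 174.55]
scene wood [234 165  22  13  87] [245.41 169.59]
scene wood [251 165  22   5  64] [260.3  166.27]
scene wood [268 165  26  12 159] [279.04 169.34]
scene wood [269 178   8   9  51] [272.55 182.16]
scene wood [190 184   3  14  37] [190.89 190.32]
scene wood [251 184   9   7  38] [254.42 186.76]
scene wood [ 198  189   93   47 1333] [249.11 214.92]
scene wood [295 217   5   7  24] [297.   220.12]
scene wood [261 226  12   5  24] [266.08 227.96]
scene wood [271 232  10   7  41] [275.85 235.61]
```

View pics/crop0.png

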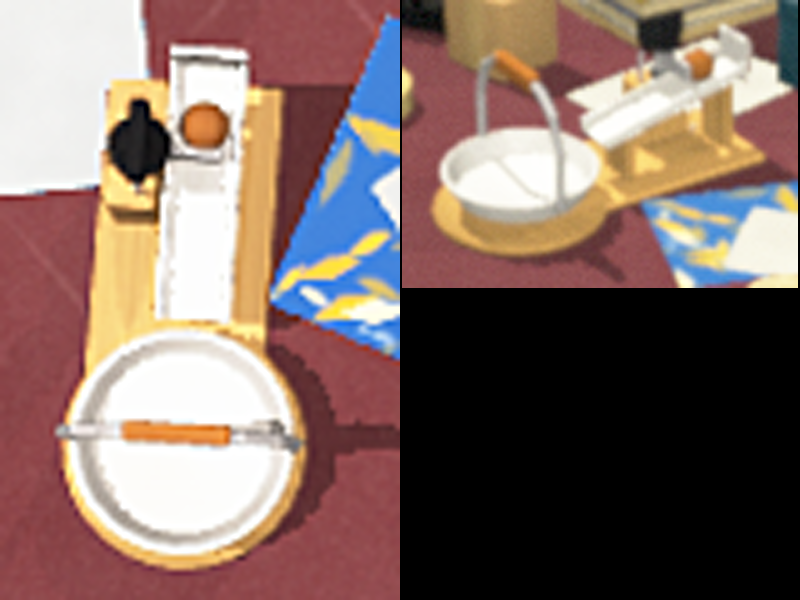

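The crop shows the bar from (122,430) to (230,435), knob disc at (140,145) with its bar running vertically, ball at (205,125), base right edge from (270,320) to (283,90), all in 5x crop pixels.

```bash
python3 - <<'E'
from h import *
for n,a,b in[("bar",(240.16,211.08),(221.01,183.99)),("knob",(232.63,153.37),(261.24,173.65)),("ball",(245.69,149.58),(272.31,182.28))]:
    p,e=meet(ray("top",a),ray("scene",b)); print(n,p.round(1),"gap",round(e,1))
f=lambda u,v:(205+u/5-.4,125+v/5-.4)
ang=lambda d:np.degrees(np.arctan2(d[1],d[0]))
a,b=onz("top",f(270,320),8),onz("top",f(283,90),8); print("base R edge",a,b,ang(b-a))
a,b=onz("top",f(90,350),8),onz("top",f(104,110),8); print("base L edge",a,b,ang(b-a))
for u0,u1 in((158,172),(233,247)):
    a,b=onz("top",f(u0,315),58),onz("top",f(u1,50),92); print("chute",a,b,ang(b-a))
t=cv2.imread("pics/top0.png");h=cv2.cvtColor(t,cv2.COLOR_BGR2HSV)
m=cv2.inRange(h,(5,120,90),(18,255,255))[206:216,226:254]
v,u=np.nonzero(m); P=np.array([onz("top",(x+226,y+206),125)[:2] for x,y in zip(u,v)])
w=np.linalg.svd(P-P.mean(0))[2][0]; print("bar ang",ang(w),P.mean(0))
m=cv2.inRange(h,(0,0,150),(180,70,255)); mm=np.zeros_like(m);mm[191:237,215:265]=m[191:237,215:265]
c=max(cv2.findContours(mm,0,1)[0],key=cv2.contourArea)
print("dish",cv2.fitEllipse(cv2.convexHull(c)),onz("top",cv2.fitEllipse(cv2.convexHull(c))[0],38))
# base round front: bottom and sides in crop
for q in((66,470),(180,568),(303,450)): print("round",onz("top",f(*q),8).round(1))
E
```

```text
bar [463.   59.1 130.8] gap 2.3
knob [628.8  78.7 111.4] gap 0.8
ball [644.1  41.5  90.2] gap 0.1
base R edge [538.51343441   4.58979188   8.        ] [683.42741351  -6.16994297   8.        ] -4.246369107028316
base L edge [521.71161075 115.8909121    8.        ] [672.33044824 106.05690324   8.        ] -3.7355792888594355
chute [537.10458315  71.64665098  58.        ] [688.41941386  60.31845642  92.        ] -4.28146525942318
chute [536.38670312  27.31552232  58.        ] [687.78105139  16.64743277  92.        ] -4.030717392629284
bar ang -94.53843231087257 [464.23059051  58.6538377 ]
dish ((240.39215087890625, 212.75643920898438), (44.55723571777344, 46.65919494628906), 97.3069839477539) [463.53673584  60.82685507  38.        ]
round [448.2 131.1   8. ]
round [387.5  62.1   8. ]
round [458.  -14.2   8. ]
```

```bash
python3 -m crank '[[[0,0,0,0,0,-1,45],[0,0,0,0,0,-1,45],[-0.95,-0.75,0,0,0,0,45],[-0.95,-0.75,0,0,0,0,45],[-0.95,-0.75,0,0,0,0,45],[-0.95,-0.75,0,0,0,0,45],[-0.95,-0.75,0,0,0,0,45],[-0.95,-0.75,0,0,0,0,45]]]' 40
python3 -m crank '[[[-0.95,-0.75,0,0,0,0,45],[-0.95,-0.75,0,0,0,0,45],[-0.95,-0.75,0,0,0,0,45],[-0.95,-0.75,0,0,0,0,45],[-0.95,-0.75,0,0,0,0,45],[-0.95,-0.75,0,0,0,0,45],[-0.95,-0.75,0,0,0,0,45],[-0.95,-0.75,0,0,0,0,45]]]'
python3 - <<'E'
from h import *
T=pose(); np.save("T1.npy",T); print(T.round(3)); cv2.imwrite("pics/w1.png",capture("wrist"))
E
```

```text
time_s: 0.95
eef_pos: [318.2, 367.1, 195.4]
ee_rot: [-0.0, 0.04, 0.999, -0.0]
force: [0.1, 0.5, 0.6]
grip_width: 0.525
grip_force: 0.0
time_s: 1.75
eef_pos: [495.7, 202.5, 195.3]
ee_rot: [-0.0, 0.04, 0.999, -0.0]
force: [1.2, -1.1, -0.0]
grip_width: 0.523
grip_force: 0.0
[[-9.97000e-01  8.00000e-02 -0.00000e+00  4.95654e+02]
 [ 8.00000e-02  9.97000e-01 -0.00000e+00  2.02472e+02]
 [ 0.00000e+00 -0.00000e+00 -1.00000e+00  1.95276e+02]
 [ 0.00000e+00  0.00000e+00  0.00000e+00  1.00000e+00]]
```

View pics/w1.png

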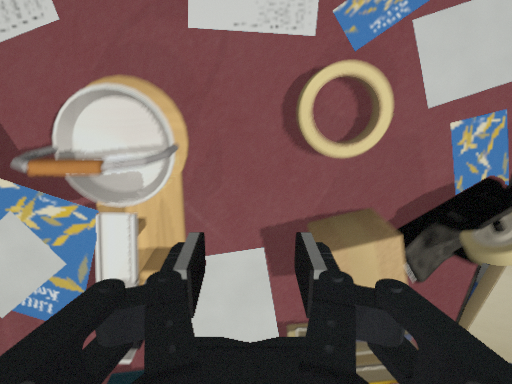

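The wrist view shows the dish with its bar at about (65,168), the chute at (117,245), and the tape roll at (345,108). The knob is still out of sight at the lower left.

```bash
python3 -m crank '[[[-0.95,-0.75,0,0,0,0,45],[-0.95,-0.75,0,0,0,0,45],[-0.95,-0.75,0,0,0,0,45],[-0.95,-0.75,0,0,0,0,45],[-0.95,-0.75,0,0,0,0,45],[-0.95,-0.75,0,0,0,0,45],[0,0,0,0,0,0,45],[0,0,0,0,0,0,45]]]'
python3 - <<'E'
from h import *
T=pose(); np.save("T2.npy",T); print(T.round(3)); cv2.imwrite("pics/w2.png",capture("wrist"))
for p in([463,59,130],[629,79,130],[629,79,106]): print(proj("wrist",np.array(p,float),T).round(1))
E
```

```text
time_s: 2.6
eef_pos: [627.9, 79.9, 194.9]
ee_rot: [-0.001, 0.04, 0.999, 0.0]
force: [-0.2, 0.6, -0.7]
grip_width: 0.523
grip_force: 0.0
[[-9.97000e-01  8.00000e-02 -1.00000e-03  6.27903e+02]
 [ 8.00000e-02  9.97000e-01  0.00000e+00  7.99370e+01]
 [ 1.00000e-03  0.00000e+00 -1.00000e+00  1.94856e+02]
 [ 0.00000e+00  0.00000e+00  0.00000e+00  1.00000e+00]]
[197.3 -40.7]
[246.8 189.8]
[247.  181.9]
```

View pics/w2.png

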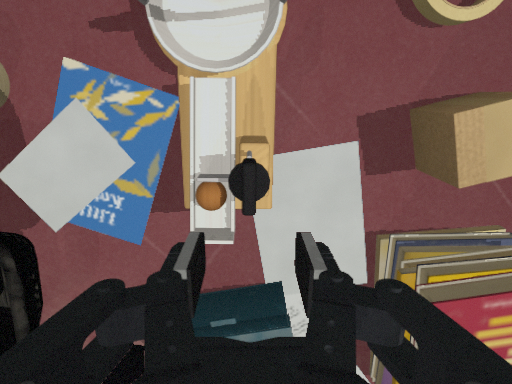

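The wrist view shows the knob's disc at about (249,182) and its black bar running from (249,160) to (250,215). The ball is at (211,195), and the chute edges are nearly vertical in the picture.

```bash
python3 - <<'E'
from h import *
T1,T2=np.load("T1.npy"),np.load("T2.npy")
w=cv2.imread("pics/w2.png"); g=cv2.cvtColor(w,cv2.COLOR_BGR2HSV)
k=np.zeros((384,512),np.uint8); k[145:225,222:278]=cv2.inRange(g,(0,0,0),(180,255,55))[145:225,222:278]
rows=np.nonzero(k.any(1))[0]
for y in range(rows[0],rows[-1]+1,4):
    x=np.nonzero(k[y])[0]; print(y,x.min(),x.max(),end=" | ")
print(rows[0],rows[-1])
w1=cv2.imread("pics/w1.png"); h1=cv2.cvtColor(w1,cv2.COLOR_BGR2HSV); m=np.zeros((384,512),np.uint8); m[155:182,20:110]=cv2.inRange(h1,(4,120,90),(18,255,255))[155:182,20:110]
v,u=np.nonzero(m); c=(u.mean(),v.mean()); print("bar px",c,len(u))
print(meet(ray("wrist",c,T1),ray("top",(240.16,211.08))), onz("wrist",c,130,T1))
# knob: bar top ends row/col in wrist
for z in(118,130): print(z,[onz("wrist",(249.5,r),z,T2).round(1) for r in(rows[0],187,rows[-1])])
print("knob wrist-top",meet(ray("wrist",(249,184),T2),ray("top",(232.63,153.37))))
P=np.array([onz("wrist",(249,r),130,T2) for r in(150,220)]);print(P)
for a,b in(((191,80),(191,240)),((236,80),(236,240))):
    A,B=onz("wrist",a,60,T2),onz("wrist",b,97,T2);print("chute",A,B,np.degrees(np.arctan2(*(B-A)[1::-1])))
E
```

```text
159 244 253 | 163 241 256 | 167 235 262 | 171 232 266 | 175 230 267 | 179 229 268 | 183 229 268 | 187 230 268 | 191 232 266 | 195 234 263 | 199 240 258 | 203 243 255 | 207 243 255 | 211 242 255 | 159 214
bar px (np.float64(60.66397124887691), np.float64(167.28032345013477)) 1113
(array([463.86204522,  58.25806708, 139.08699704]), np.float64(0.6821517725688923)) [465.81047898  52.4457767  130.        ]
118 [array([606.1,  83.1, 118. ]), array([630.4,  81.1, 118. ]), array([655. ,  79.1, 118. ])]
130 [array([603.7,  83.2, 130. ]), array([626.8,  81.4, 130. ]), array([650.3,  79.5, 130. ])]
knob wrist-top (array([632.36443999,  79.75107905,  99.04764339]), np.float64(1.9163298496466408))
[[596.53504031  83.4307771  130.        ]
 [655.64393493  78.62712122 130.        ]]
chute [536.71011566  32.62468948  60.        ] [685.76324497  19.29990878  97.        ] -5.108444474733059
chute [540.29284971  75.47638903  60.        ] [689.24822674  63.13456265  97.        ] -4.736472280379501
```

```bash
python3 -m crank '[[[-0.03,0.03,0.6,0,0,0,45],[0,0,0.6,0,0,0,45],[0,0,0.6,0,0,0,45],[0,0,0.6,0,0,0,45],[0,0,0.5,0,0,0,45],[0,0,0.3,0,0,0,45],[0,0,0.2,0,0,0,45],[0,0,0,0,0,0,45]]]' 25
python3 -m crank '[[[0,0,0,0,0,0,3],[0,0,0,0,0,0,3],[0,0,0,0,0,0,3],[0,0,0,0,0,0,3],[0,0,0,0,0,0,3],[0,0,0,0,0,0,3],[0,0,0,0,0,0,3],[0,0,0,0,0,0,3]]]' 25
python3 - <<'E'
from h import *
print(sense()["force"],sense()["wrist_torque"],sense()["grip_width"]*85.4); cv2.imwrite("pics/w3.png",capture("wrist"))
E
```

```text
time_s: 3.45
eef_pos: [628.7, 80.9, 110.2]
ee_rot: [-0.0, 0.04, 0.999, 0.0]
force: [0.4, -0.4, 0.1]
grip_width: 0.527
grip_force: 0.0
time_s: 4.25
eef_pos: [628.9, 80.7, 110.5]
ee_rot: [-0.0, 0.04, 0.999, 0.0]
force: [0.6, -0.4, 0.8]
grip_width: 0.037
grip_force: 0.0
[ 0.59553664 -0.36508273  0.79685482] [-0.01434668 -0.01456569  0.02242282] 3.1562511188223508
```

View pics/w3.png

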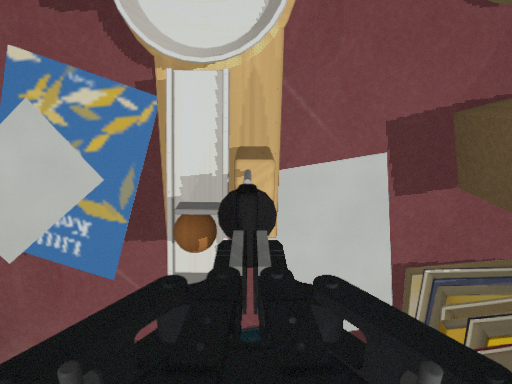

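```bash
python3 - <<'E'
from h import *
T=pose(); print(T[:3,3])
for p in([0,0,0],[0,0,-19],[-11,0,0],[11,0,0],[11,0,-19],[0,20,0]): print(p,proj("wrist",(T@np.r_[np.array(p,float),1])[:3],T).round(1))
k=np.array([629,80,130.]); 
for z in(106,130): print(z,[proj("wrist",np.array([629+dx,81-0.08*dx,z]),T).round(0) for dx in(-23,0,23)])
# disc: 19 mm radius, rows/cols seen
print(onz("wrist",(247,213),104,T),[onz("wrist",(u,213),104,T)[1] for u in(218,277)])
w=cv2.imread("pics/w3.png")[160:320,170:330]; cv2.imwrite("pics/w3c.png",cv2.resize(w,(600,600),interpolation=cv2.INTER_CUBIC))
E
```

```text
[628.87835776  80.69468617 110.49299912]
[0, 0, 0] [247.4 218.8]
[0, 0, -19] [247.1 231.8]
[-11, 0, 0] [247.4 235. ]
[11, 0, 0] [247.3 201.9]
[11, 0, -19] [247.1 213.4]
[0, 20, 0] [279.8 218.7]
106 [array([248., 181.]), array([248., 216.]), array([248., 249.])]
130 [array([248., 193.]), array([248., 232.]), array([248., 269.])]
[627.60167001  80.53086266 104.        ] [np.float64(62.17113551664), np.float64(99.52306312835623)]
```

View pics/w3c.png

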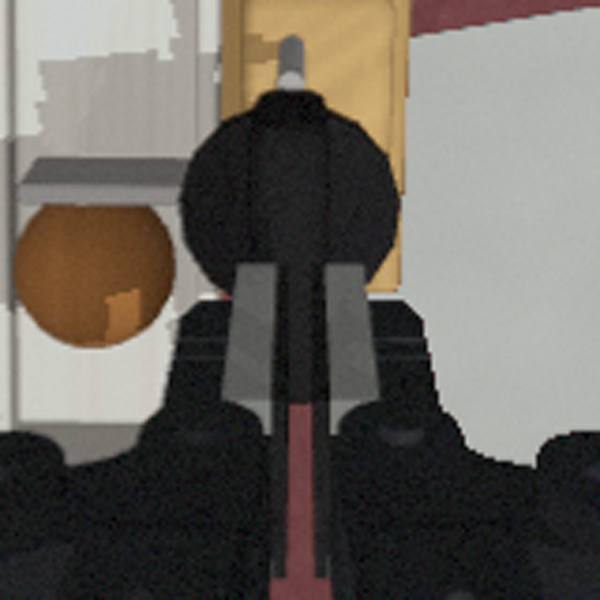

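The crop shows the bar at about (290,130–400) running under the pads, whose tips are at (250,265) and (345,265). The pads seem to have closed above the bar, so I'll check the height from the side.

```bash
python3 - <<'E'
from h import *
T=pose(); im=capture("scene"); cv2.imwrite("pics/s4.png",im)
u=proj("scene",T[:3,3]); print(u, proj("scene",T[:3,3]+[0,0,19]),proj("scene",np.array([629,80.5,130.])),proj("scene",np.array([629,80.5,106.])),sense()["grip_width"])
x,y=240,125; c=cv2.resize(im[y:y+75,x-30:x+70],(800,600),interpolation=cv2.INTER_CUBIC)
cv2.circle(c,tuple(int(v) for v in((u-[x-30,y]+.5)*8)),4,(0,0,255),-1); cv2.imwrite("pics/s4c.png",c)
E
```

```text
[260.99178304 173.66191336] [261.02959125 168.2346957 ] [261.09838323 168.09905682] [261.05013285 174.94625296] 0.02833678957165619
```

View pics/s4c.png

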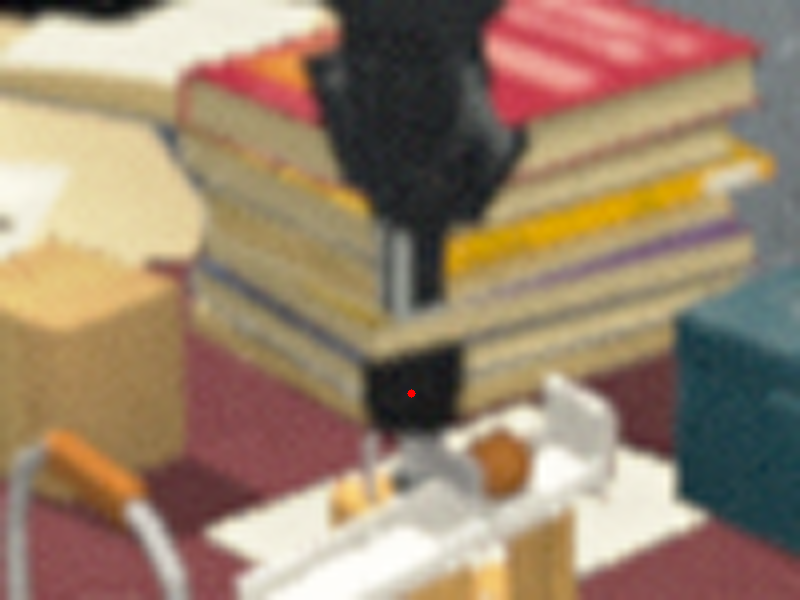

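The side view shows the fingertips at crop (410,312), while the reported TCP (red) projects to (410,393). The real tips are therefore about 36 mm above the reported TCP and still above the knob top at row 345. I'll open, go down about 34 mm and close again.

```bash
python3 -m crank '[[[0,0,0,0,0,0,40],[0,0,0,0,0,0,40],[0,0,0,0,0,0,40],[0,0,0,0,0,0,40],[0,0,0,0,0,0,40],[0,0,0.4,0,0,0,40],[0,0,0.4,0,0,0,40],[0,0,0,0,0,0,40]]]' 25
python3 -m crank '[[[0,0,0.2,0,0,0,40],[0,0,0.2,0,0,0,40],[0,0,0.16,0,0,0,40],[0,0,0,0,0,0,40],[0,0,0,0,0,0,3],[0,0,0,0,0,0,3],[0,0,0,0,0,0,3],[0,0,0,0,0,0,3]]]' 25
python3 -m crank '[[[0,0,0,0,0,0,3],[0,0,0,0,0,0,3],[0,0,0,0,0,0,3],[0,0,0,0,0,0,3],[0,0,0,0,0,0,3],[0,0,0,0,0,0,3],[0,0,0,0,0,0,3],[0,0,0,0,0,0,3]]]' 25
```

```text
time_s: 5.15
eef_pos: [627.7, 80.7, 88.2]
ee_rot: [-0.002, 0.04, 0.999, 0.0]
force: [0.1, 0.5, 0.4]
grip_width: 0.472
grip_force: 0.0
time_s: 5.95
eef_pos: [628.9, 79.0, 77.0]
ee_rot: [0.0, 0.04, 0.999, -0.001]
force: [-1.9, -7.4, 1.6]
grip_width: 0.13
grip_force: 30.1
time_s: 6.75
eef_pos: [628.9, 79.0, 76.9]
ee_rot: [0.0, 0.04, 0.999, -0.001]
force: [-1.7, -8.3, 1.4]
grip_width: 0.135
grip_force: 30.1
```

```bash
python3 -m crank '[[[0,-0.07,0,0,0,0,3],[0,0,0,0,0,0.5,3],[0,0,0,0,0,0.8,3],[0,0,0,0,0,0.8,3],[0,0,0,0,0,0.8,3],[0,0,0,0,0,0.8,3],[0,0,0,0,0,0.8,3],[0,0,0,0,0,0.8,3]]]' 30
python3 -m crank '[[[0,0,0,0,0,0.8,3],[0,0,0,0,0,0.8,3],[0,0,0,0,0,0.8,3],[0,0,0,0,0,0.8,3],[0,0,0,0,0,0.8,3],[0,0,0,0,0,0.2,3],[0,0,0,0,0,0,3],[0,0,0,0,0,0,3]]]'
python3 - <<'E'
from h import *
T=pose(); print(np.degrees(np.arctan2(T[1,1],T[0,1])),T[:3,3],sense()["wrist_torque"])
w=capture("wrist"); cv2.imwrite("pics/w5.png",w)
E
```

```text
time_s: 7.55
eef_pos: [629.0, 79.0, 76.9]
ee_rot: [0.0, 0.4, 0.916, 0.0]
force: [0.0, -1.4, 1.5]
grip_width: 0.129
grip_force: 30.2
time_s: 8.35
eef_pos: [629.1, 79.0, 76.9]
ee_rot: [0.0, 0.646, 0.764, 0.0]
force: [1.3, 0.7, 3.4]
grip_width: 0.131
grip_force: 30.5
9.571493555587619 [629.07042768  78.96895287  76.93348549] [-0.02510691 -0.15632792  0.12590505]
```

```bash
python3 -m crank '[[[0,0,0,0,0,0.1,3],[0,0,0,0,0,0,3],[0,0,0,0,0,0,3],[0,0,0,0,0,0,3],[0,0,0,0,0,0,3],[0,0,0,0,0,0,3],[0,0,0,0,0,0,3],[0,0,0,0,0,0,3]]]'
python3 - <<'E'
from h import *
for n,(x0,y0,x1,y1) in(("top",(205,125,285,245)),("scene",(190,165,300,245))):
    im=capture(n); cv2.imwrite(f"pics/{n}6.png",im); h=cv2.cvtColor(im,cv2.COLOR_BGR2HSV)
    m=cv2.inRange(h,(5,120,60),(16,255,255)); k=np.zeros_like(m);k[y0:y1,x0:x1]=m[y0:y1,x0:x1]
    nn,_,st,ce=cv2.connectedComponentsWithStats(k)
    for i in range(1,nn):
        if st[i,4]>15: print(n,st[i],ce[i].round(1))
    print("pred mid",proj(n,np.array([463.5,59,29.])))
E
```

```text
time_s: 9.2
eef_pos: [629.1, 79.0, 76.9]
ee_rot: [0.0, 0.652, 0.758, 0.0]
force: [0.3, 0.2, 6.0]
grip_width: 0.137
grip_force: 30.8
top [255 142  12  71  88] [260.1 177.5]
top [246 210   5   4  20] [248.  211.5]
top [258 214   9  19  21] [263.2 222.9]
pred mid [241.09568752 212.89216855]
scene [215 179  14  13  95] [221. 184.]
scene [263 200  29  19  50] [279.4 211. ]
scene [220 211   8   8  48] [223.2 214.2]
scene [198 217   6  15  20] [199.4 223.5]
scene [238 221  17  13  25] [245.3 226.6]
scene [213 233  24   4  32] [223.7 235. ]
pred mid [222.7115184  213.99045256]
```

The ball is in the dish: it shows at (223,214) in the scene view, where the middle was predicted. Next I let go, lift and turn towards the dish.

```bash
python3 -m crank '[[[0,0,0,0,0,0,85],[0,0,0,0,0,0,85],[0,0,0,0,0,0,85],[0,0,0,0,0,0,85],[0,0,0,0,0,0,85],[0,0,0,0,0,0,85],[0,0,0,0,0,0,85],[0,0,-0.4,0,0,0,85]]]'
python3 -m crank '[[[0,0,-0.8,0,0,0,85],[0,0,-0.8,0,0,0,85],[0,0,-0.8,0,0,0,85],[0,0,-0.8,0,0,0,85],[0,0,-0.4,0,0,0.84,85],[0,0,0,0,0,0.84,85],[0,0,0,0,0,0,85],[0,0,0,0,0,0,85]]]'
python3 - <<'E'
from h import *
T=pose(); print(np.degrees(np.arctan2(T[1,1],T[0,1])),T[:3,3]); d=T[:3,:3].T@(np.array([463.3,59,T[2,3]])-T[:3,3]); print(d/25)
im=capture("top"); cv2.imwrite("pics/top7.png",im)
h=cv2.cvtColor(im,cv2.COLOR_BGR2HSV); m=cv2.inRange(h,(5,120,90),(18,255,255)); k=np.zeros_like(m);k[200:222,222:258]=m[200:222,222:258]
v,u=np.nonzero(k); print(u.mean(),v.mean(),len(u))
im=capture("scene"); h=cv2.cvtColor(im,cv2.COLOR_BGR2HSV); m=cv2.inRange(h,(5,120,60),(16,255,255)); k=np.zeros_like(m);k[165:245,190:235]=m[165:245,190:235]
nn,_,st,ce=cv2.connectedComponentsWithStats(k); print([(st[i,4],ce[i].round(1)) for i in range(1,nn) if st[i,4]>15])
E
```

```text
time_s: 10.1
eef_pos: [628.0, 79.0, 85.6]
ee_rot: [-0.001, 0.652, 0.758, -0.001]
force: [0.3, -0.2, 0.3]
grip_width: 0.994
grip_force: 0.0
time_s: 10.9
eef_pos: [628.7, 79.0, 176.7]
ee_rot: [0.0, 0.735, 0.678, -0.0]
force: [-0.8, -0.1, -0.1]
grip_width: 0.996
grip_force: 0.0
-4.619926001028487 [628.66307561  78.95882883 176.72451328]
[-1.32852980e+00 -6.52872814e+00 -2.41194618e-05]
247.5 211.5 24
[(np.int32(97), array([221.4, 184. ])), (np.int32(48), array([222.6, 214.3])), (np.int32(63), array([212.8, 230.9]))]
```

```bash
python3 -m crank '[[[-0.19,-0.93,0,0,0,0,60],[-0.19,-0.93,0,0,0,0,60],[-0.19,-0.93,0,0,0,0,60],[-0.19,-0.93,0,0,0,0,60],[-0.19,-0.93,0,0,0,0,60],[-0.19,-0.93,0,0,0,0,60],[-0.19,-0.95,0,0,0,0,60],[0,0,0,0,0,0,60]]]'
python3 - <<'E'
from h import *
T=pose(); np.save("T8.npy",T); print(np.degrees(np.arctan2(T[1,1],T[0,1])),T[:3,3]); w=capture("wrist"); cv2.imwrite("pics/w8.png",w)
h=cv2.cvtColor(w,cv2.COLOR_BGR2HSV); m=cv2.inRange(h,(4,120,70),(18,255,255)); nn,lb,st,ce=cv2.connectedComponentsWithStats(m)
for i in range(1,nn):
    if st[i,4]>60:
        v,u=np.nonzero(lb==i); P=np.array([onz("wrist",(a,b),136,T)[:2] for a,b in zip(u,v)]); d=np.linalg.svd(P-P.mean(0),full_matrices=False)[2][0]
        print(st[i],ce[i].round(1),"z136",P.mean(0).round(1),"z29",onz("wrist",ce[i],29,T).round(1),np.degrees(np.arctan2(d[1],d[0])).round(1))
E
```

```text
time_s: 11.8
eef_pos: [461.4, 59.5, 176.8]
ee_rot: [-0.0, 0.736, 0.677, -0.0]
force: [-0.4, -0.1, -1.0]
grip_width: 0.7
grip_force: 0.0
-4.711670452874769 [461.41079967  59.50184081 176.76458351]
[ 365  114   78   42 1221] [392.4 133.6] z136 [565.9 100.5] z29 [613.6  84.   29. ] 2.2
[186 118  17  38  89] [192.9 135.2] z136 [426.1 110.6] z29 [405.6  99.   29. ] -121.8
[ 240  156   26   80 1335] [252.8 193.1] z136 [464.5  64.4] z29 [462.8  30.8  29. ] -94.1
[315 170  45  32 206] [327.3 191. ] z136 [519.6  61.9] z29 [544.6  26.5  29. ] -42.0
```

View pics/w8.png

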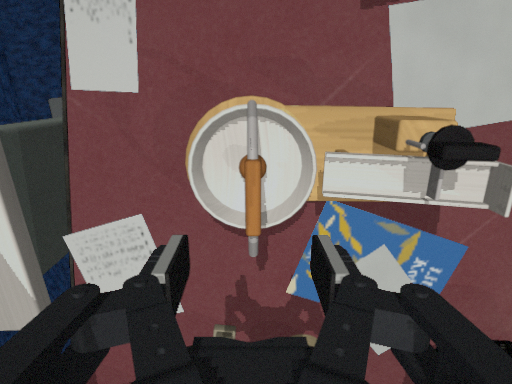

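The wrist view shows the ball at (252,168), in the middle of the dish. The bar runs from about (253,172) to (253,236) and the knob has sprung back at (450,148). I'll lower over the bar.

```bash
python3 -m crank '[[[0,0.04,0.5,0,0,0,50],[0,0,0.6,0,0,0,50],[0,0,0.6,0,0,0,50],[0,0,0.6,0,0,0,50],[0,0,0.6,0,0,0,50],[0,0,0.4,0,0,0,50],[0,0,0.3,0,0,0,50],[0,0,0.1,0,0,0,50]]]' 20
python3 -m crank '[[[0,0,0,0,0,0,35],[0,0,0,0,0,0,32],[0,0,0,0,0,0,29],[0,0,0,0,0,0,26],[0,0,0,0,0,0,24],[0,0,0,0,0,0,22],[0,0,0,0,0,0,20],[0,0,0,0,0,0,19]]]' 20
python3 - <<'E'
from h import *
T=pose(); w=capture("wrist"); cv2.imwrite("pics/w9.png",w); print(T[:3,3])
h=cv2.cvtColor(w,cv2.COLOR_BGR2HSV); m=cv2.inRange(h,(4,120,70),(18,255,255)); nn,lb,st,ce=cv2.connectedComponentsWithStats(m)
print([(st[i],ce[i].round(1)) for i in range(1,nn) if st[i,4]>60]); print("tool centre col",proj("wrist",T[:3,3]+[0,0,50],T),proj("wrist",np.array([464,59,138.]),T))
im=capture("scene"); cv2.imwrite("pics/s9.png",im); cv2.imwrite("pics/s9c.png",np.hstack([cv2.resize(im[150:225,185:260],(400,400)),cv2.resize(w[130:330,150:350],(400,400))]))
E
```

```text
time_s: 12.65
eef_pos: [464.4, 59.4, 83.4]
ee_rot: [-0.0, 0.736, 0.677, -0.0]
force: [-1.0, -0.3, 0.1]
grip_width: 0.587
grip_force: 0.0
time_s: 13.45
eef_pos: [464.3, 59.4, 84.0]
ee_rot: [0.0, 0.736, 0.677, 0.0]
force: [0.2, 0.5, 0.9]
grip_width: 0.225
grip_force: 0.0
[464.28053538  59.39591501  84.01605191]
[(array([404, 110,  36,   9,  97], dtype=int32), array([422.3, 112.7])), (array([ 400,  112,  112,   71, 3361], dtype=int32), array([444.1, 148.8])), (array([376, 125,  24,  13,  84], dtype=int32), array([388.1, 129.6])), (array([161, 135,  14,  37,  91], dtype=int32), array([167.5, 150.8])), (array([332, 135,  72,  23, 294], dtype=int32), array([367.4, 146.5])), (array([357, 162,  27,  14, 134], dtype=int32), array([368.1, 171. ])), (array([ 231,  177,   37,  142, 3326], dtype=int32), array([248.1, 251.9])), (array([328, 194,  20,  41, 340], dtype=int32), array([340.2, 214.9]))]
tool centre col [248.67766739 263.70524182] [248.10502313 269.07353239]
```

View pics/s9c.png

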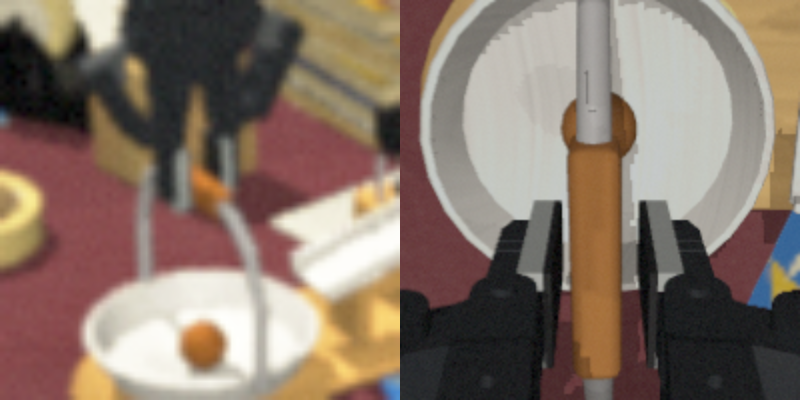

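The left half shows the fingers either side of the orange bar and the ball central in the dish. The right half shows the pads at (545,240) and (655,240) straddling the bar, which is centred at about 595. Closing gently.

```bash
python3 -m crank '[[[0,0,0,0,0,0,17],[0,0,0,0,0,0,15],[0,0,0,0,0,0,14],[0,0,0,0,0,0,13],[0,0,0,0,0,0,12],[0,0,0,0,0,0,11],[0,0,0,0,0,0,9],[0,0,0,0,0,0,6]]]' 30
python3 -m crank '[[[0,0,0,0,0,0,4],[0,0,0,0,0,0,4],[0,0,0,0,0,0,4],[0,0,0,0,0,0,4],[0,0,-0.02,0,0,0,4],[0,0,-0.05,0,0,0,4],[0,0,-0.1,0,0,0,4],[0,0,-0.15,0,0,0,4]]]' 60
python3 -m crank '[[[0,0,-0.2,0,0,0,4],[0,0,-0.2,0,0,0,4],[0,0,-0.2,0,0,0,4],[0,0,-0.2,0,0,0,4],[0,0,-0.2,0,0,0,4],[0,0,-0.2,0,0,0,4],[0,0,-0.2,0,0,0,4],[0,0,-0.2,0,0,0,4]]]'
python3 - <<'E'
from h import *
print(sense()["wrist_torque"]); cv2.imwrite("pics/s10.png",capture("scene")); w=capture("wrist"); cv2.imwrite("pics/w10.png",w)
E
```

```text
time_s: 14.35
eef_pos: [464.2, 59.4, 84.1]
ee_rot: [-0.0, 0.736, 0.677, -0.0]
force: [-1.5, 0.9, 3.0]
grip_width: 0.133
grip_force: 31.5
time_s: 15.15
eef_pos: [464.2, 59.4, 92.0]
ee_rot: [-0.0, 0.736, 0.677, -0.0]
force: [-1.0, -0.3, -2.1]
grip_width: 0.123
grip_force: 60.3
time_s: 15.95
eef_pos: [464.3, 59.4, 132.4]
ee_rot: [0.0, 0.736, 0.677, 0.0]
force: [-0.7, 0.2, -2.7]
grip_width: 0.126
grip_force: 60.3
[0.01627584 0.0271545  0.01403025]
```

```bash
python3 -m crank '[[[0,0,-0.2,0,0,0,4],[0,0,-0.2,0,0,0,4],[0,0,-0.2,0,0,0,4],[0,0,-0.2,0,0,0,4],[0,0,-0.2,0,0,0,4],[0,0,-0.2,0,0,0,4],[0,0,-0.2,0,0,0,4],[0,0,-0.2,0,0,0,4]]]'
python3 -m crank '[[[0,0,-0.2,0,0,0,4],[0,0,-0.15,0,0,0,4],[0,0,-0.1,0,0,0,4],[0,0,-0.05,0,0,0,4],[0,0,0,0,0,0,4],[0,0,0,0,0,-0.1,4],[0,0,0,0,0,-0.2,4],[0,0,0,0,0,-0.3,4]]]'
python3 - <<'E'
from h import *
print(sense()["wrist_torque"])
im=capture("scene"); cv2.imwrite("pics/s11.png",im)
h=cv2.cvtColor(im,cv2.COLOR_BGR2HSV); m=cv2.inRange(h,(5,120,60),(16,255,255)); k=np.zeros_like(m);k[130:225,190:250]=m[130:225,190:250]
nn,_,st,ce=cv2.connectedComponentsWithStats(k); print([(st[i,4],ce[i].round(1)) for i in range(1,nn) if st[i,4]>15],"ball if mid:",proj("scene",np.array([464,59,29+99.])))
E
```

```text
time_s: 16.85
eef_pos: [464.3, 59.4, 172.4]
ee_rot: [-0.0, 0.736, 0.677, 0.0]
force: [-0.8, -0.3, -2.7]
grip_width: 0.125
grip_force: 60.3
time_s: 17.65
eef_pos: [464.2, 59.4, 184.4]
ee_rot: [-0.0, 0.706, 0.708, -0.0]
force: [0.6, 0.2, -2.3]
grip_width: 0.119
grip_force: 60.3
[ 0.01343283 -0.01475516 -0.02510114]
[(np.int32(46), array([245.8, 132.8])), (np.int32(31), array([223.7, 153.4])), (np.int32(52), array([221.6, 184.5])), (np.int32(59), array([215.2, 211.2]))] ball if mid: [221.72462077 184.73669398]
```

Ball is exactly mid-dish, at (221.6,184.5) against a predicted (221.7,184.7). 0.6 units are turned so far; 10.65 remain.

```bash
R='-0.4'; python3 -m crank '[[[0,0,0,0,0,-0.4,4],[0,0,0,0,0,-0.4,4],[0,0,0,0,0,-0.4,4],[0,0,0,0,0,-0.4,4],[0,0,0,0,0,-0.4,4],[0,0,0,0,0,-0.4,4],[0,0,0,0,0,-0.4,4],[0,0,0,0,0,-0.4,4]]]'
python3 -m crank '[[[0,0,0,0,0,-0.4,4],[0,0,0,0,0,-0.4,4],[0,0,0,0,0,-0.4,4],[0,0,0,0,0,-0.4,4],[0,0,0,0,0,-0.4,4],[0,0,0,0,0,-0.4,4],[0,0,0,0,0,-0.4,4],[0,0,0,0,0,-0.4,4]]]'
python3 -m crank '[[[0,0,0,0,0,-0.4,4],[0,0,0,0,0,-0.4,4],[0,0,0,0,0,-0.4,4],[0,0,0,0,0,-0.4,4],[0,0,0,0,0,-0.4,4],[0,0,0,0,0,-0.4,4],[0,0,0,0,0,-0.4,4],[0,0,0,0,0,-0.4,4]]]'
python3 -m crank '[[[0,0,0,0,0,-0.4,4],[0,0,0,0,0,-0.3,4],[0,0,0,0,0,-0.2,4],[0,0,0,0,0,-0.1,4],[0,0,0,0,0,-0.05,4],[0,0,0,0,0,0,4],[0,0,0,0,0,0,4],[0,0,0,0,0,0,4]]]'
python3 -m crank '[[[0,0,0,0,0,0,4],[0,0,0,0,0,0,4],[0,0,0,0,0,0,4],[0,0,0,0,0,0,4],[0,0,0,0,0,0,4],[0,0,0,0,0,0,4],[0,0,0,0,0,0,4],[0,0,0,0,0,0,4]]]'
python3 - <<'E'
from h import *
T=pose(); s=sense(); print("yaw_y",np.degrees(np.arctan2(T[1,1],T[0,1])),np.abs(s["dq"]).max())
im=capture("scene"); cv2.imwrite("pics/s12.png",im); w=capture("wrist")
h=cv2.cvtColor(im,cv2.COLOR_BGR2HSV); m=cv2.inRange(h,(5,120,60),(16,255,255)); k=np.zeros_like(m);k[130:225,190:250]=m[130:225,190:250]
nn,_,st,ce=cv2.connectedComponentsWithStats(k); print([(st[i,4],ce[i].round(1)) for i in range(1,nn) if st[i,4]>15])
cv2.imwrite("pics/s12c.png",np.hstack([cv2.resize(im[120:240,170:290],(400,400)),cv2.resize(w,(400,400))]))
E
```

```text
time_s: 18.5
eef_pos: [464.2, 59.4, 184.4]
ee_rot: [-0.0, 0.532, 0.847, -0.0]
force: [0.6, -0.2, -2.5]
grip_width: 0.126
grip_force: 60.3
time_s: 19.3
eef_pos: [464.2, 59.4, 184.4]
ee_rot: [-0.0, 0.331, 0.944, -0.0]
force: [-0.2, 0.2, -3.8]
grip_width: 0.125
grip_force: 60.3
time_s: 20.1
eef_pos: [464.2, 59.4, 184.4]
ee_rot: [-0.0, 0.114, 0.994, 0.0]
force: [0.7, 0.3, -2.9]
grip_width: 0.126
grip_force: 60.3
time_s: 20.9
eef_pos: [464.3, 59.4, 184.5]
ee_rot: [-0.0, 0.042, 0.999, 0.0]
force: [0.5, 0.3, -3.0]
grip_width: 0.121
grip_force: 60.3
time_s: 21.7
eef_pos: [464.3, 59.4, 184.5]
ee_rot: [-0.0, 0.042, 0.999, -0.0]
force: [0.2, 0.4, -2.2]
grip_width: 0.123
grip_force: 60.3
yaw_y 85.20244560454826 0.0019504302039214459
[(np.int32(46), array([245.8, 132.8])), (np.int32(20), array([227.5, 150.5])), (np.int32(32), array([214.8, 154. ])), (np.int32(52), array([221.6, 184.4])), (np.int32(59), array([215.1, 211.4]))]
```

View pics/s12c.png

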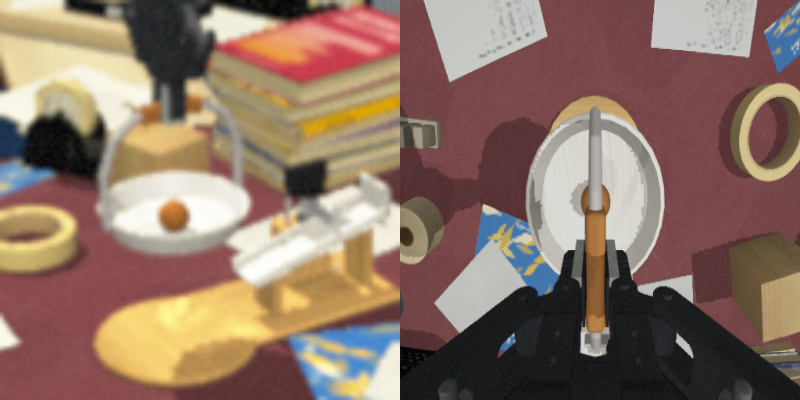

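The dish is level, held about 10 cm up, with the bar along the chute and the ball at (174,215), in the middle. The knob is back at rest. Handing in.

```bash
python3 -c "
from rig import *
print(finish_job())"
```

```text
the job is handed in; nothing more can be done
None
```

I've handed the job in, with no verdict shown: the ball rolled into the dish, the knob sprang back, and the arm is holding the dish level and still about 10 cm up, its bar along the chute and the ball in the middle.

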